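# Close and lock the microscope-slide cabinet

## Robot

A 6-joint arm with a two-finger parallel gripper is mounted at the origin on the work surface. World frame = base frame: x ahead of the robot, y to its left, z up, the work surface at z = 0. Lengths are in m, angles in degrees, forces in N, time in s.
With the tool pointing down it reaches from about 0.375 to 0.9 m from the base axis. Payload 3.1 kg.
Tool frame: the origin (TCP) lies on the centre line of the jaws, within the pads' length; the fingertips stand 19 mm ahead of it and the grasp point (between the pads) is the TCP (tips_ahead is the distance from the TCP to the fingertips, in m); z points along the fingers, y is the line along which they close (so a half turn about z gives the same grasp; the last joint's range is limited). The gripper opens to 87 mm and grips with 3 to 60 N. Pads are 19 mm wide; open, the fingers measure 117 mm over their backs; the gripper's body (75 mm by 190 mm) begins 51 mm behind the grasp point.
Start: joints at [-10.227, 30.224, 82.088, -0, 67.689, -10.227], TCP at [0.625, 0, 0.242] pointing down, gripper open.
Joint ranges: [-176.69, 176.69], [-43.24, 126.21], [12.49, 139.97], [-82, 262], [0, 151.66], [-163.58, 163.58]. Speed limits (degrees/s): [159.86, 159.86, 180, 180, 180, 180].

## Interface

Orientations are given as a 3x3 rotation matrix whose columns are the frame's x, y, z axes.
In Python, from rig import read_state, capture, hand_in, trace, landmark_of, tips_ahead gives the robot as it stands.
- The arm moves only by the shell command python3 -m jog 'ROWS'. ROWS is JSON, a list of rows, each an object of numbers: "tx", "ty", "tz": the shift along the tool's x, y, z in cm; "roll": the turn about the tool's z in rad; "jaw": the opening, from 0 (shut) to 1 (fully open). A call has 1 to 8 rows; each row shifts and turns the commanded pose from where the row before left it, along the tool's axes as they then stand; what a row does not reach is not made up. A row lasts 1/10 s, in which the tool goes at most 50 mm and 8.59 degrees, less where a joint would pass 70% of its speed; a pose out of reach is approached as far as the arm can. A call with a gripper value outside its range is refused whole. The fingers move at their own pace and stop on an object; the grip force is fixed at half the most. Time passes only in rows, so rows that do not move let the fingers close. It gives the time, the measured TCP pose, the force, the opening and the grip force at its end, in the units of the state.
- read_state(): the state, without advancing time (a new reading comes with each control period).
- capture(name): name is "scene" or "side" or "wrist"; returns a dict with "img" (384x512x3 uint8, red, green, blue), "vertical_fov" (degrees; the focal length in pixels is half the picture's height over the tangent of half this angle, whatever the lens; pixels are square), "cx", "cy" (the principal point, pixels), "cam_to_world" (4x4, takes a point from camera to world coordinates); the wrist camera has in their place "tool_from_camera" (4x4, takes a point from camera to tool coordinates, whose origin is the TCP and whose axes are the flange's). Camera axes: x right, y up, looking along -z (the intrinsics and any distortion apply to the point x, -y, -z); pixel columns grow to the right and rows downward; lengths in m; the calibration is good to about 2 mm. A picture is of the moment at which its call begins: read the wrist's pose just before it. There is no depth.
- hand_in(): hands the job in; it is judged then, once.
Trained networks look in the newest picture that a camera, given by its name, has taken for a name from the list of things; names that differ only in an ending like _2 or _b are one class to them, and where a whole thing is asked for, a point or a joint stands for the part that bears it (a point fixed in the world has none). Each returns a list of dicts, best first, with "p" (0 to 1); they miss things now and then, are a little off and sometimes report something else, mostly with a low value. They report only what shows in the picture. A call takes as long as a camera call. They do not tell look-alikes from the thing itself.
- trace(camera, thing): "pixels" (384x512 bool, what is visible of it) and "bbox" ([left, top, width, height] in pixels, round what is visible of it).
- landmark_of(camera, thing): "point" ([row, column] in pixels: a listed point, or the origin of a listed thing).
The state is a dict: "time_s": time; "joint_positions": joint angles; "qvel": joint speeds; "tau": joint torques, N m; "position": TCP position; "tcp_rot": TCP orientation; "force": force on the tool from outside, world axes, zero at the start; "moment": the same for the moment, N m; "opening": opening from 0.0 (shut) to 1.0 (fully open); "grasp_force": force on a finger pad.
Only numpy, scipy, OpenCV 4.12 (cv2) and the standard library are available. Lean on these libraries where they do the work, as an engineer would, in place of code of your own. Each camera call takes 0.05 s, during which the arm holds its last target. There are 200 camera calls.

## Task

The top drawer of the slide cabinet has been left open: without slamming or forcing it, push it gently but fully home, past the resistance of its catch, so that it stays shut and flush with the drawer below. Then fit the T-key's square socket right down onto the square spindle on top of the cabinet and turn it clockwise (seen from above) until it stops, which locks the cabinet. Leave the key on the spindle and do not disturb the slide box, the bottle or the jar.

Things in the scene. Friction and masses are not known exactly. Their poses are not given: they have to be found in the camera images.
- cabinet: White metal slide cabinet fixed to the bench, 220 deep (x) x 180 wide (y) x 130 mm high, two drawers one above the other. Origin under its centre; x points from the fronts to the back, drawers open towards -x. The lower drawer is closed, its front's outer face at x = -122 mm. Only the spindle stands on its top.
- drawer: Cabinet's top drawer (about 1 kg), open 50 to 90 mm at the start, running along the cabinet's x. Origin: centre of the outer face of its front, 96 mm above the bench; axes as the cabinet's. Front 174 wide x 60 mm high; a steel pull lip 90 wide, 6 thick, 14 mm deep projects from it 24 mm below the origin. White metal, glass slides inside.
- spindle (a point): Centre of the foot of the lock spindle, on the cabinet's top face; its axes are the CABINET's, not the spindle's. Steel spindle, 20 mm square, 30 mm high, its upper 6 mm tapering to 15 mm. Fully down, the key's origin is here.
- key: Dark steel T-key, 0.25 kg, 70 mm high, standing on its socket. Origin: centre of the underside (socket mouth), z up. Socket 36 mm square outside, 36 high; square hole 22 mm wide, 36 deep, mouth chamfered, sides parallel to x and y. Neck 18 mm square to z 50. Crossbar to grip: along x, 100 long, 18 wide, z 50 to 70 mm. Fits the spindle at any quarter turn.
- slidebox: Grey plastic slide box, 100 x 85 x 34 mm, on the bench; a bystander. Origin under its centre.
- reagent: Amber reagent bottle, 60 mm across, 130 mm high, a bystander. Origin under its centre.
- jar: White jar, 68 mm across, 90 mm high, a bystander. Origin under its centre.
- home (a point): Point fixed to the cabinet where the drawer's origin is when the drawer is fully home against its hard stop. Over the last 14 mm before it a spring catch resists with some 10 N; only from about 5 mm before home does the catch draw the drawer in and keep it, otherwise it comes back out. Meet the stop gently, at 40 mm/s or less. Axes as the cabinet's.
- spindle_top (a point): Centre of the spindle's top; axes the cabinet's. The spindle's angle is NOT reported, it must be seen or felt for: locked, its sides are parallel to the cabinet's, against a stop; as found it is turned 23 to 63 degrees anticlockwise (from above) from there. It turns stiffly (0.12 N m).
Not all that is in view belongs to the job. What is shaped like the key but red or turquoise is not meant.

How it is judged:
By the outcome, as a careful person would: the job done as asked, in the order asked, and still so for the second after the job is handed in, with the robot touching nothing.
It also fails if it takes over 64 s, if anything falls off the work surface, if the arm or the gripper's body presses on something with over 40 N, if the wrist force passes 120 N, or if a joint passes its speed limit or range.

## Working session

There is one attempt and no reset: what is moved stays moved. The work goes in short steps, Python scripts to look and compute and a shell command to move; the robot and the scene stay as the last step left them, time stands still between calls to the robot, and variables do not carry over. Pictures are saved under pics/ and viewed, at most 11 in all, crops included, and the job is handed in when it is done.

```bash
mkdir -p pics; ls
python3 - <<'E'
from rig import *
import cv2,numpy as np
s=read_state();print(s['time_s'],s['position'],s['tcp_rot'],s['opening'],s['force'])
ims=[]
for c in ['scene','side','wrist']:
    d=capture(c);print(c,{k:np.round(v,4).tolist() if k!='img' else 0 for k,v in d.items()})
    ims.append(d['img'])
    for t in ['cabinet','drawer','spindle','spindle_top','home','key','slidebox','reagent','jar']:
        print(t,[(np.round(l['point']).tolist(),round(l['p'],2)) for l in landmark_of(c,t)[:3]])
cv2.imwrite('pics/a.png',cv2.resize(np.hstack(ims[:2]),(800,300))[:,:,::-1])
cv2.imwrite('pics/s.png',ims[0][:,:,::-1]);cv2.imwrite('pics/w.png',ims[2][:,:,::-1])
E
```

```text
pics
0.0 [6.24308799e-01 1.56062370e-04 2.40580879e-01] [[ 1.82127231e-05  9.99997774e-01 -2.11001734e-03]
 [ 9.99999925e-01 -1.73944182e-05  3.87836728e-04]
 [ 3.87799162e-04 -2.11002424e-03 -9.99997699e-01]] 1.0029252478032786 [ 0.94285086  0.42631937 -0.69454325]
scene {'img': 0, 'vertical_fov': 55.2037, 'cx': 249.3899, 'cy': 192.5405, 'cam_to_world': [[0.5325, -0.6479, 0.5446, 0.9752], [0.8464, 0.4091, -0.3409, -0.266], [-0.0019, 0.6425, 0.7663, 0.8001], [0.0, 0.0, 0.0, 1.0]]}
cabinet [([283.0, 260.0], 0.84)]
drawer [([200.0, 211.0], 0.93)]
spindle [([238.0, 254.0], 0.67)]
spindle_top [([231.0, 253.0], 0.82)]
home [([223.0, 229.0], 0.73)]
key [([190.0, 329.0], 0.77), ([162.0, 286.0], 0.46), ([201.0, 286.0], 0.43)]
slidebox [([273.0, 115.0], 0.8), ([224.0, 230.0], 0.71)]
reagent [([379.0, 172.0], 0.79)]
jar [([240.0, 375.0], 0.63), ([193.0, 326.0], 0.24)]
side {'img': 0, 'vertical_fov': 51.7226, 'cx': 253.756, 'cy': 192.6869, 'cam_to_world': [[0.8523, 0.3362, -0.4007, 0.0777], [-0.5225, 0.512, -0.6818, -0.6568], [-0.0241, 0.7904, 0.6121, 0.7507], [0.0, 0.0, 0.0, 1.0]]}
cabinet [([226.0, 318.0], 0.75)]
drawer [([220.0, 260.0], 0.85)]
spindle [([193.0, 311.0], 0.87)]
spindle_top [([181.0, 312.0], 0.58), ([223.0, 261.0], 0.29)]
home [([215.0, 280.0], 0.7)]
key [([184.0, 222.0], 0.96), ([204.0, 234.0], 0.9), ([203.0, 180.0], 0.64)]
slidebox [([332.0, 330.0], 0.8)]
reagent [([271.0, 412.0], 0.86)]
jar [([164.0, 278.0], 0.78)]
wrist {'img': 0, 'vertical_fov': 67.5508, 'cx': 255.4572, 'cy': 190.4809, 'tool_from_camera': [[-0.0003, 0.9674, 0.2533, 0.0703], [1.0, 0.0003, 0.0001, 0.0004], [0.0, 0.2533, -0.9674, -0.1438], [0.0, 0.0, 0.0, 1.0]]}
cabinet [([187.0, 272.0], 0.68)]
drawer [([223.0, 89.0], 0.91)]
spindle [([223.0, 245.0], 0.56)]
spindle_top [([239.0, 244.0], 0.86)]
home [([222.0, 162.0], 0.67)]
key [([32.0, 141.0], 0.72)]
slidebox []
reagent []
jar []
```

View pics/a.png

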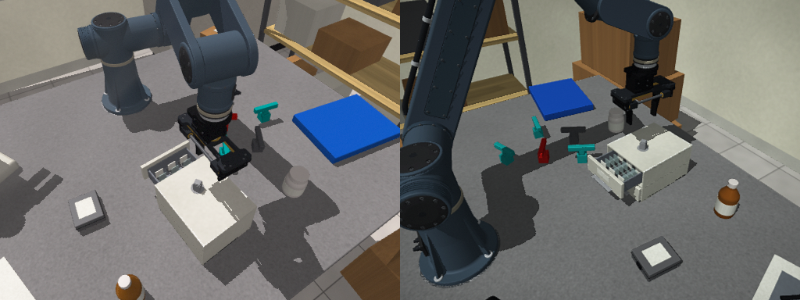

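```bash
cat > h.py <<'E'
import numpy as np
from rig import *
def ray(d,rc,T=None):
    f=192/np.tan(np.radians(d['vertical_fov']/2)); M=np.array(d['cam_to_world'] if T is None else T)
    v=np.array([(rc[1]-d['cx'])/f,-(rc[0]-d['cy'])/f,-1]); v=M[:3,:3]@v
    return M[:3,3],v/np.linalg.norm(v)
def wT(d,s):
    T=np.eye(4);T[:3,:3]=s['tcp_rot'];T[:3,3]=s['position'];return T@np.array(d['tool_from_camera'])
def tri(rs):
    A=0;b=0
    for o,v in rs: P=np.eye(3)-np.outer(v,v);A=A+P;b=b+P@o
    x=np.linalg.solve(A,b);return x,[round(1000*np.linalg.norm((np.eye(3)-np.outer(v,v))@(x-o)),1) for o,v in rs]
def onz(r,z): o,v=r;return o+v*(z-o[2])/v[2]
def proj(d,p,T=None):
    f=192/np.tan(np.radians(d['vertical_fov']/2)); M=np.array(d['cam_to_world'] if T is None else T)
    q=M[:3,:3].T@(np.array(p)-M[:3,3]);return np.array([d['cy']+f*q[1]/q[2],d['cx']-f*q[0]/q[2]])
E
python3 - <<'E'
from h import *
import cv2
s=read_state()
D={c:capture(c) for c in ['scene','side','wrist']}
L={}
for c in D:
    T=wT(D[c],s) if c=='wrist' else None
    for t in ['cabinet','drawer','spindle','spindle_top','home','key','slidebox','reagent','jar']:
        for i,l in enumerate(landmark_of(c,t)[:5 if t=='key' else 1]):
            L.setdefault(t,[]).append((c,l['point'],ray(D[c],l['point'],T)))
Z=dict(cabinet=0,drawer=.096,home=.096,spindle=.13,spindle_top=.16,key=0,slidebox=0,reagent=0,jar=0)
for t in L:
    if t!='key': x,e=tri([r for _,_,r in L[t]]) if len(L[t])>1 else (0,0);print(t,np.round(x,4),e)
    for c,p,r in L[t]: print('   ',c,np.round(p),np.round(onz(r,Z[t]),4))
cv2.imwrite('pics/k.png',np.vstack([cv2.resize(D['side']['img'][140:240,150:350],(800,400)),cv2.resize(D['wrist']['img'],(800,600))[:0]])[:,:,::-1])
E
```

```text
cabinet [ 0.6462 -0.0293 -0.0044] [np.float64(2.9), np.float64(0.6), np.float64(2.6)]
    scene [279. 262.] [ 0.6497 -0.0282  0.    ]
    side [223. 316.] [ 0.6426 -0.0337  0.    ]
    wrist [190. 269.] [ 0.6443 -0.0301  0.    ]
drawer [0.5862 0.0681 0.1215] [np.float64(209.2), np.float64(144.1), np.float64(127.5)]
    scene [237. 376.] [0.7409 0.2201 0.096 ]
    side [225. 260.] [ 0.4503 -0.0466  0.096 ]
    wrist [222.  91.] [ 0.4491 -0.0404  0.096 ]
spindle [ 0.6137 -0.0268  0.1235] [np.float64(6.1), np.float64(3.2), np.float64(5.2)]
    scene [240. 257.] [ 0.6197 -0.0235  0.13  ]
    side [191. 308.] [ 0.6041 -0.0363  0.13  ]
    wrist [224. 242.] [ 0.6131 -0.0297  0.13  ]
spindle_top [ 0.6123 -0.0291  0.1568] [np.float64(1.7), np.float64(2.1), np.float64(3.2)]
    scene [230. 253.] [ 0.6123 -0.0297  0.16  ]
    side [181. 309.] [ 0.6067 -0.0332  0.16  ]
    wrist [236. 244.] [ 0.6156 -0.0285  0.16  ]
home [ 0.5223 -0.0412  0.091 ] [np.float64(3.4), np.float64(4.7), np.float64(1.7)]
    scene [224. 228.] [ 0.5286 -0.0454  0.096 ]
    side [214. 281.] [ 0.5172 -0.0409  0.096 ]
   
[... 170 characters left out ...]
  0.    ]
    scene [162. 283.] [ 0.3576  0.2429 -0.    ]
    side [183. 222.] [0.5113 0.2795 0.    ]
    side [204. 235.] [0.495  0.1649 0.    ]
    side [207. 179.] [0.347  0.2415 0.    ]
    side [174. 178.] [0.4139 0.4055 0.    ]
    side [208. 137.] [0.2399 0.3082 0.    ]
    wrist [ 32. 140.] [0.4855 0.168  0.    ]
slidebox [ 0.4504 -0.3235  0.0084] [np.float64(4.2), np.float64(4.2)]
    scene [272. 113.] [ 0.4426 -0.3203  0.    ]
    side [332. 332.] [ 0.4558 -0.3239 -0.    ]
reagent 0 0
    scene [378. 170.] [ 0.7311 -0.3026  0.    ]
jar [0.7478 0.1818 0.0289] [np.float64(59.9), np.float64(59.9)]
    scene [241. 373.] [0.7126 0.2711 0.    ]
    side [181. 312.] [0.7558 0.1286 0.    ]
```

View pics/w.png

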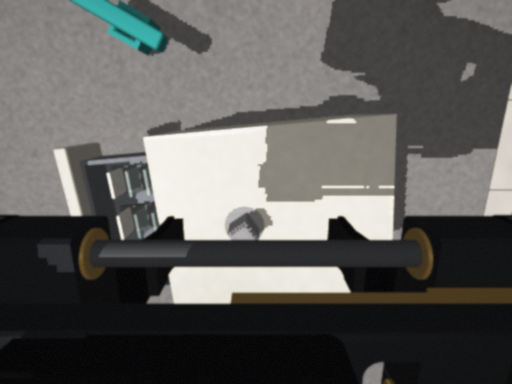

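View pics/k.png

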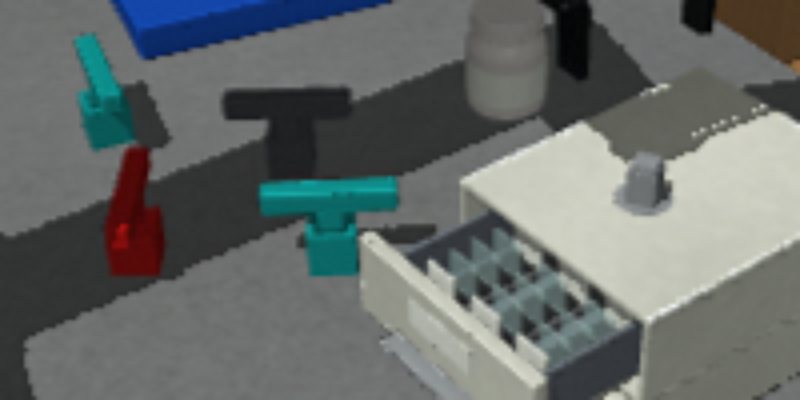

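Scene: the dark key stands at about side (222,183) and scene (330,173). The four others are turquoise or red. The drawer is open at the left in the wrist view, and the cabinet is yawed by about 5°. Next I move in front of the drawer with the jaws shut, and compute the key bar angle.

```bash
python3 -m jog '[{"ty":-4,"tx":-1,"jaw":0},{"ty":-4,"tx":-1,"jaw":0},{"ty":-4,"tx":-1,"jaw":0},{"ty":-4,"tx":-1,"jaw":0},{"ty":-4,"jaw":0},{"ty":-1,"jaw":0},{"roll":-0.14,"jaw":0},{"roll":-0.14,"jaw":0}]'; python3 -m jog '[{"roll":-0.14,"jaw":0},{"roll":-0.14,"jaw":0},{"roll":-0.14,"jaw":0},{"roll":-0.14,"jaw":0},{"roll":-0.14,"jaw":0},{"roll":-0.14,"jaw":0},{"roll":-0.14,"jaw":0},{"roll":-0.14,"jaw":0}]'; python3 -m jog '[{"roll":-0.14,"jaw":0},{"roll":-0.12,"jaw":0},{"jaw":0}]'
python3 - <<'E'
from h import *
import cv2
s=read_state()
D={c:capture(c) for c in ['scene','side','wrist']}
print(np.round(s['position'],4),np.round(s['tcp_rot'],3).tolist(),s['joint_positions'],s['force'],s['opening'])
L={}
for c in D:
    T=wT(D[c],s) if c=='wrist' else None
    for t in ['cabinet','drawer','spindle','spindle_top','home','key','jar','reagent']:
        for i,l in enumerate(landmark_of(c,t)[:5 if t=='key' else 1]):
            L.setdefault(t,[]).append((c,l['point'],ray(D[c],l['point'],T)))
Z=dict(cabinet=0,drawer=.096,home=.096,spindle=.13,spindle_top=.16,key=0,slidebox=0,reagent=0,jar=0)
for t in L:
    if t!='key': x,e=tri([r for _,_,r in L[t]]) if len(L[t])>1 else (0,0);print(t,np.round(x,4),np.array(e))
    for c,p,r in L[t]: print('   ',c,np.round(p),np.round(onz(r,Z[t]),4))
a,b=[onz(ray(D['side'],(140+y/4,150+x/4)),.06) for x,y in [(222,103),(350,100)]]
print('bar',a,b,np.degrees(np.arctan2(*(b-a)[[1,0]])),np.linalg.norm(b-a))
cv2.imwrite('pics/b.png',np.vstack([np.hstack([cv2.resize(D['scene']['img'][140:290,180:380],(400,300)),cv2.resize(D['side']['img'][120:270,200:400],(400,300))]),cv2.resize(D['wrist']['img'],(400,300)).repeat(1,1) @ np.eye(3) if 0 else np.hstack([cv2.resize(D['wrist']['img'],(400,300)),np.zeros((300,400,3),np.uint8)])])[:,:,::-1])
E
```

```text
[0.625  0.     0.2415] [[-0.0, 1.0, 0.0], [1.0, 0.0, -0.0], [-0.0, 0.0, -1.0]] [-1.02277006e+01  3.02249867e+01  8.20873619e+01 -5.84573736e-04
  6.76873564e+01 -1.02276609e+01] [-0.54245843  0.25017047  0.01870527] 0.9953949415651024
cabinet [ 0.648  -0.0354 -0.0023] [1.7 5.6 6.8]
    scene [281. 259.] [ 0.6507 -0.0357  0.    ]
    side [223. 320.] [ 0.652  -0.0389  0.    ]
    wrist [192. 267.] [ 0.6415 -0.0323  0.    ]
drawer [ 0.4494 -0.0442  0.1009] [7.8 6.9 1.8]
    scene [202. 210.] [ 0.4495 -0.0506  0.096 ]
    side [221. 257.] [ 0.4527 -0.0303  0.096 ]
    wrist [225.  90.] [ 0.4472 -0.0442  0.096 ]
spindle [ 0.6167 -0.0322  0.1256] [3.4 3.2 0.2]
    scene [240. 254.] [ 0.6171 -0.0305  0.13  ]
    side [191. 312.] [ 0.6125 -0.0408  0.13  ]
    wrist [225. 247.] [ 0.617  -0.0307  0.13  ]
spindle_top [ 0.6143 -0.0303  0.1573] [3.7 3.4 1.2]
    scene [234. 253.] [ 0.6192 -0.0342  0.16  ]
    side [179. 310.] [ 0.6122 -0.0286  0.16  ]
    wrist [238. 241.] [ 0.6134 -0.0298  0.16  ]
home [ 0.5251 -0.0405  0.0953] [5.1 3.3 3.4]
    scene [224. 230.] [ 0.5315 -0.0425  0.096 ]
    s
[... 224 characters left out ...]

    scene [163. 286.] [0.3659 0.2481 0.    ]
    side [183. 223.] [0.5131 0.2782 0.    ]
    side [204. 182.] [0.3608 0.2526 0.    ]
    side [203. 232.] [0.4891 0.1721 0.    ]
    side [172. 177.] [0.4133 0.4143 0.    ]
    wrist [ 34. 141.] [ 0.4865  0.1661 -0.    ]
jar [ 0.7192  0.2691 -0.0011] [7.2 7.2]
    scene [241. 376.] [ 0.7157  0.2766 -0.    ]
    side [166. 279.] [0.717  0.2572 0.    ]
reagent [ 0.7382 -0.2985  0.0008] [0.9 0.9]
    scene [381. 173.] [ 0.7383 -0.2993  0.    ]
    side [269. 414.] [ 0.7386 -0.2972  0.    ]
bar [0.47535124 0.3136158  0.06      ] [0.56138804 0.26157347 0.06      ] -31.169093955701527 0.1005521558349049$[0]: bad value
$[0]: bad value
$[0]: bad value
```

View pics/b.png

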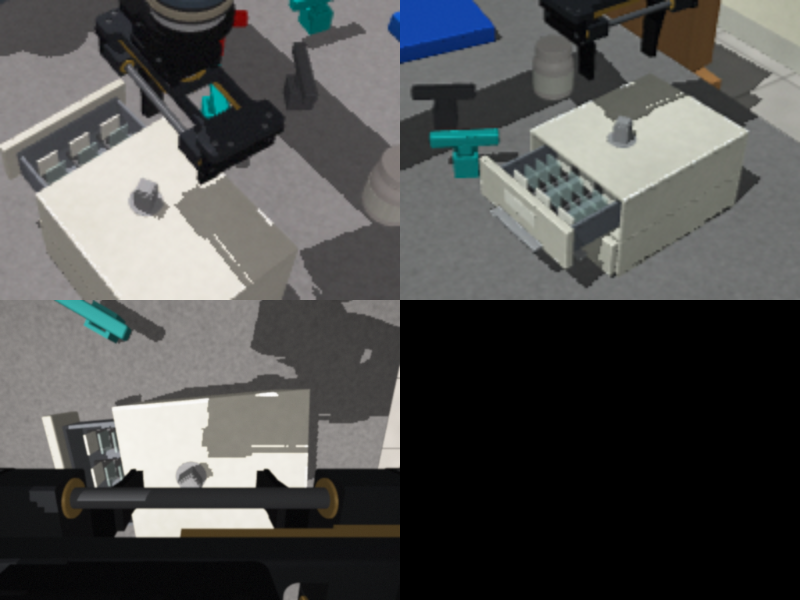

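The move was refused, so nothing has moved. The picture is unchanged, with bar angle −31° and length 100 mm as it should be. I'll try a row without jaw.

```bash
python3 -m jog '[{"ty":-4,"tx":-1}]'; python3 -m jog '[{"tx":-1,"ty":-4,"tz":0,"roll":0,"jaw":0}]';python3 -m jog '[{"tx":-1,"ty":-4,"tz":0,"roll":0,"jaw":0.02}]'; python3 -m jog --help | head -20
```

```text
time_s: 4.45
position: [0.5892, -0.0101, 0.2417]
tcp_rot: [[-0.001, 1.0, 0.007], [1.0, 0.001, -0.001], [-0.001, 0.007, -1.0]]
force: [0.2, -0.6, 0.4]
opening: 0.968
grasp_force: 0.0
time_s: 4.55
position: [0.5447, -0.0201, 0.2412]
tcp_rot: [[-0.001, 1.0, 0.0], [1.0, 0.001, -0.0], [-0.0, 0.0, -1.0]]
force: [-0.0, 0.8, 0.4]
opening: 0.894
grasp_force: 0.0$[0]: bad value
invalid input: not JSON, or not a number
```

```bash
python3 -m jog '[{"tx":-0.7,"ty":-4,"tz":0,"roll":0,"jaw":0},{"tx":-1,"ty":-4,"tz":0,"roll":0,"jaw":0},{"tx":-1,"ty":-4,"tz":0,"roll":0,"jaw":0},{"tx":0,"ty":-0.6,"tz":0,"roll":0,"jaw":0},{"tx":0,"ty":0,"tz":0,"roll":-0.14,"jaw":0},{"tx":0,"ty":0,"tz":0,"roll":-0.14,"jaw":0},{"tx":0,"ty":0,"tz":0,"roll":-0.14,"jaw":0},{"tx":0,"ty":0,"tz":0,"roll":-0.14,"jaw":0}]' && python3 -m jog '[{"tx":0,"ty":0,"tz":0,"roll":-0.14,"jaw":0},{"tx":0,"ty":0,"tz":0,"roll":-0.14,"jaw":0},{"tx":0,"ty":0,"tz":0,"roll":-0.14,"jaw":0},{"tx":0,"ty":0,"tz":0,"roll":-0.14,"jaw":0},{"tx":0,"ty":0,"tz":0,"roll":-0.14,"jaw":0},{"tx":0,"ty":0,"tz":0,"roll":-0.14,"jaw":0},{"tx":0,"ty":0,"tz":0,"roll":-0.14,"jaw":0},{"tx":0,"ty":0,"tz":0,"roll":-0.12,"jaw":0}]'
python3 - <<'E'
from h import *
import cv2
s=read_state()
D={c:capture(c) for c in ['scene','side']}
print(np.round(s['position'],4),np.round(s['tcp_rot'],3).tolist(),s['joint_positions'],s['force'],s['opening'])
cv2.imwrite('pics/c.png',np.hstack([cv2.resize(D['scene']['img'][140:290,180:380],(400,300)),cv2.resize(D['side']['img'][120:270,200:400],(400,300))])[:,:,::-1])
for c in D: np.save(c,D[c]['img'])
E
```

```text
time_s: 5.35
position: [0.4201, -0.0472, 0.2419]
tcp_rot: [[-0.536, 0.844, 0.002], [0.844, 0.536, -0.0], [-0.001, 0.001, -1.0]]
force: [-0.1, 0.5, -0.8]
opening: 0.174
grasp_force: 0.0
time_s: 6.15
position: [0.4201, -0.0471, 0.2418]
tcp_rot: [[-0.996, -0.094, 0.002], [-0.094, 0.996, -0.0], [-0.002, -0.001, -1.0]]
force: [0.1, -0.8, -0.3]
opening: 0.007
grasp_force: 0.0
[ 0.4201 -0.0471  0.2418] [[-0.996, -0.094, 0.002], [-0.094, 0.996, -0.0], [-0.002, -0.001, -1.0]] [-2.16281433e+01  1.45863641e+01  1.09703136e+02  1.69655867e-02
  5.56167594e+01 -1.17052841e+02] [ 0.10426577 -0.7973133  -0.29591135] 0.007007637941992213
```

View pics/c.png

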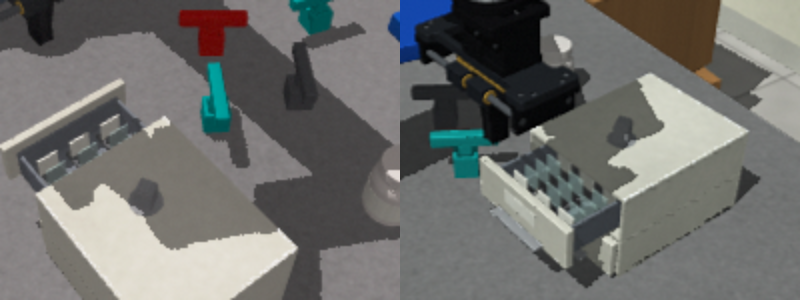

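```bash
python3 - <<'E'
from h import *
from scipy.optimize import least_squares
D={c:capture(c) for c in ['scene','side']}
O=[('scene',(236.5,200),(-.11,-.09)),('scene',(263,328.5),(.11,-.09)),('scene',(201,262.5),(-.11,.09)),
('side',(185,265.5),(-.11,.09)),('side',(185,374),(.11,-.09)),('side',(156,325.5),(.11,.09)),('side',(222.5,309.5),(-.11,-.09))]
P=lambda p,q,z:np.array([p[0]+np.cos(p[2])*q[0]-np.sin(p[2])*q[1],p[1]+np.sin(p[2])*q[0]+np.cos(p[2])*q[1],z])
for c,o,q in O: print(c,q,onz(ray(D[c],o),.13).round(4))
f=lambda p:np.concatenate([proj(D[c],P(p,q,.13))-o for c,o,q in O])
r=least_squares(f,[.645,-.03,.09],loss='soft_l1');print(r.x,np.degrees(r.x[2]),f(r.x).round(1))
print('home',P(r.x,(-.122,0),.096))
E
python3 -m jog '[{"tx":0,"ty":0,"tz":4.5,"roll":0,"jaw":0},{"tx":0,"ty":0,"tz":4.5,"roll":0,"jaw":0},{"tx":0,"ty":0,"tz":4.2,"roll":0,"jaw":0},{"tx":0,"ty":0,"tz":0,"roll":0,"jaw":0}]'
```

```text
scene (-0.11, -0.09) [ 0.547  -0.1244  0.13  ]
scene (0.11, -0.09) [0.7451 0.0689 0.13  ]
scene (-0.11, 0.09) [0.5371 0.0443 0.13  ]
side (-0.11, 0.09) [0.527  0.0458 0.13  ]
side (0.11, -0.09) [ 0.762 -0.109  0.13 ]
side (0.11, 0.09) [0.7476 0.0683 0.13  ]
side (-0.11, -0.09) [ 0.5332 -0.1329  0.13  ]
[ 0.64598641 -0.02705472  0.09592113] 5.495875861559431 [ -0.   -1.5  52.3 -66.1  -4.    0.6  -1.3  -1.   -0.8  -0.2  -0.7  -1.3
  -3.2   2.5]
home [ 0.52454724 -0.03873916  0.096     ]
time_s: 6.75
position: [0.4159, -0.0458, 0.105]
tcp_rot: [[-0.996, -0.087, -0.012], [-0.087, 0.996, 0.005], [0.012, 0.006, -1.0]]
force: [-1.3, 0.7, 0.2]
opening: 0.009
grasp_force: 0.0
```

```bash
python3 -m jog '[{"tx":-0.7,"ty":0,"tz":0,"roll":0,"jaw":0},{"tx":-0.7,"ty":0,"tz":0,"roll":0,"jaw":0},{"tx":-0.3,"ty":0,"tz":0,"roll":0,"jaw":0},{"tx":-0.3,"ty":0,"tz":0,"roll":0,"jaw":0},{"tx":-0.3,"ty":0,"tz":0,"roll":0,"jaw":0},{"tx":-0.3,"ty":0,"tz":0,"roll":0,"jaw":0},{"tx":-0.3,"ty":0,"tz":0,"roll":0,"jaw":0}]'; python3 -m jog '[{"tx":-0.35,"ty":0,"tz":0,"roll":0,"jaw":0},{"tx":-0.35,"ty":0,"tz":0,"roll":0,"jaw":0},{"tx":-0.35,"ty":0,"tz":0,"roll":0,"jaw":0},{"tx":-0.35,"ty":0,"tz":0,"roll":0,"jaw":0},{"tx":-0.35,"ty":0,"tz":0,"roll":0,"jaw":0},{"tx":-0.35,"ty":0,"tz":0,"roll":0,"jaw":0},{"tx":-0.35,"ty":0,"tz":0,"roll":0,"jaw":0},{"tx":-0.35,"ty":0,"tz":0,"roll":0,"jaw":0}]'
```

```text
time_s: 7.45
position: [0.4479, -0.0443, 0.1099]
tcp_rot: [[-0.996, -0.089, 0.0], [-0.089, 0.996, 0.0], [-0.0, -0.0, -1.0]]
force: [-2.2, -0.6, 1.4]
opening: 0.005
grasp_force: 0.7
time_s: 8.25
position: [0.4759, -0.0418, 0.1094]
tcp_rot: [[-0.996, -0.089, -0.0], [-0.089, 0.996, 0.0], [0.0, 0.0, -1.0]]
force: [-1.4, 1.2, 0.2]
opening: 0.011
grasp_force: 0.7
```

```bash
python3 -m jog '[{"tx":-0.3,"ty":0,"tz":0,"roll":0,"jaw":0},{"tx":-0.3,"ty":0,"tz":0,"roll":0,"jaw":0},{"tx":-0.3,"ty":0,"tz":0,"roll":0,"jaw":0},{"tx":-0.3,"ty":0,"tz":0,"roll":0,"jaw":0},{"tx":-0.3,"ty":0,"tz":0,"roll":0,"jaw":0},{"tx":-0.3,"ty":0,"tz":0,"roll":0,"jaw":0},{"tx":-0.3,"ty":0,"tz":0,"roll":0,"jaw":0},{"tx":-0.3,"ty":0,"tz":0,"roll":0,"jaw":0}]'; python3 -m jog '[{"tx":-0.2,"ty":0,"tz":0,"roll":0,"jaw":0},{"tx":-0.2,"ty":0,"tz":0,"roll":0,"jaw":0},{"tx":-0.2,"ty":0,"tz":0,"roll":0,"jaw":0},{"tx":-0.2,"ty":0,"tz":0,"roll":0,"jaw":0}]'
```

```text
time_s: 9.05
position: [0.4987, -0.0398, 0.1095]
tcp_rot: [[-0.996, -0.09, -0.003], [-0.09, 0.996, -0.0], [0.003, 0.0, -1.0]]
force: [-6.9, -3.4, 5.9]
opening: 0.004
grasp_force: 4.1
time_s: 9.45
position: [0.5066, -0.0391, 0.1096]
tcp_rot: [[-0.996, -0.089, -0.002], [-0.089, 0.996, 0.0], [0.002, 0.0, -1.0]]
force: [-0.7, -0.2, -0.3]
opening: 0.004
grasp_force: 0.4
```

```bash
python3 -m jog '[{"tx":-0.2,"ty":0,"tz":0,"roll":0,"jaw":0},{"tx":-0.2,"ty":0,"tz":0,"roll":0,"jaw":0}]'; python3 -m jog '[{"tx":-0.2,"ty":0,"tz":0,"roll":0,"jaw":0}]'
```

```text
time_s: 9.65
position: [0.5114, -0.039, 0.1097]
tcp_rot: [[-0.996, -0.09, -0.001], [-0.09, 0.996, -0.001], [0.001, -0.001, -1.0]]
force: [-5.9, -3.0, 2.5]
opening: 0.005
grasp_force: 3.2
time_s: 9.75
position: [0.5114, -0.0388, 0.1095]
tcp_rot: [[-0.996, -0.091, -0.006], [-0.091, 0.996, -0.0], [0.006, 0.0, -1.0]]
force: [-10.0, -5.1, 6.3]
opening: 0.004
grasp_force: 5.1
```

```bash
python3 -m jog '[{"tx":-0.15,"ty":0,"tz":0,"roll":0,"jaw":0},{"tx":0,"ty":0,"tz":0,"roll":0,"jaw":0}]'; python3 -m jog '[{"tx":0.6,"ty":0,"tz":0,"roll":0,"jaw":0},{"tx":1.5,"ty":0,"tz":0,"roll":0,"jaw":0},{"tx":2,"ty":0,"tz":-1,"roll":0,"jaw":0},{"tx":0,"ty":0,"tz":-4.5,"roll":0,"jaw":0},{"tx":0,"ty":0,"tz":-4.5,"roll":0,"jaw":0},{"tx":0,"ty":0,"tz":-4.5,"roll":0,"jaw":0},{"tx":0,"ty":0,"tz":0,"roll":0,"jaw":0.7}]'
python3 - <<'E'
from h import *
import cv2
s=read_state()
D={c:capture(c) for c in ['scene','side']}
for t in ['drawer','key']:
  for c in D: print(t,c,[(np.round(l['point']).tolist(),round(l['p'],2)) for l in landmark_of(c,t)[:5]])
cv2.imwrite('pics/d.png',np.hstack([cv2.resize(D['scene']['img'][120:270,180:380],(400,300)),cv2.resize(D['side']['img'][120:270,200:400],(400,300))])[:,:,::-1])
E
```

```text
time_s: 9.95
position: [0.5113, -0.0386, 0.1094]
tcp_rot: [[-0.996, -0.091, -0.009], [-0.091, 0.996, -0.0], [0.009, 0.001, -1.0]]
force: [-9.4, -5.1, 6.7]
opening: 0.008
grasp_force: 5.2
time_s: 10.65
position: [0.4794, -0.0433, 0.2608]
tcp_rot: [[-0.996, -0.089, 0.017], [-0.089, 0.996, -0.005], [-0.016, -0.006, -1.0]]
force: [1.2, -0.4, -0.2]
opening: 0.037
grasp_force: 0.0
drawer scene [([223.0, 228.0], 0.53)]
drawer side [([213.0, 282.0], 0.7), ([223.0, 315.0], 0.49), ([179.0, 310.0], 0.44)]
key scene [([154.0, 337.0], 0.86), ([163.0, 283.0], 0.77), ([132.0, 280.0], 0.71), ([192.0, 324.0], 0.7), ([204.0, 286.0], 0.61)]
key side [([206.0, 136.0], 0.85), ([184.0, 223.0], 0.68), ([174.0, 176.0], 0.61), ([204.0, 183.0], 0.59)]
```

View pics/d.png

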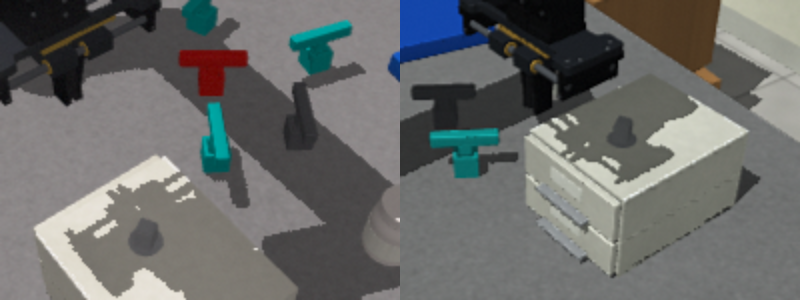

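Drawer is closed and flush with the lower one (side crop 560,190). The dark key stands at scene (327,182). Next I go above it to refine with the wrist camera.

```bash
python3 -m jog '[{"tx":0,"ty":0,"tz":0,"roll":0.126,"jaw":0.7},{"tx":0,"ty":0,"tz":0,"roll":0.126,"jaw":0.7},{"tx":0,"ty":0,"tz":0,"roll":0.126,"jaw":0.7},{"tx":0,"ty":0,"tz":0,"roll":0.126,"jaw":0.7},{"tx":0,"ty":0,"tz":0,"roll":0.126,"jaw":0.7}]'; python3 -m jog '[{"tx":1.3,"ty":3.7,"tz":0,"roll":0,"jaw":0.7},{"tx":1.3,"ty":3.7,"tz":0,"roll":0,"jaw":0.7},{"tx":1.3,"ty":3.7,"tz":0,"roll":0,"jaw":0.7},{"tx":1.3,"ty":3.7,"tz":0,"roll":0,"jaw":0.7},{"tx":1.3,"ty":3.7,"tz":0,"roll":0,"jaw":0.7},{"tx":1.3,"ty":3.7,"tz":0,"roll":0,"jaw":0.7},{"tx":1.3,"ty":3.7,"tz":0,"roll":0,"jaw":0.7},{"tx":1.4,"ty":3.9,"tz":0,"roll":0,"jaw":0.7}]'
python3 -m jog '[{"tx":0,"ty":0,"tz":0,"roll":0,"jaw":0.7},{"tx":0,"ty":0,"tz":0,"roll":0,"jaw":0.7}]'
python3 - <<'E'
from h import *
import cv2
s=read_state()
d=capture('wrist')
T=wT(d,s);np.savez('wk',img=d['img'],T=T)
for l in landmark_of('wrist','key')[:3]: print(l['point'],l['p'],onz(ray(d,l['point'],T),0))
for l in trace('wrist','key')[:3]:
    print(l['bbox'],l['p'],d['img'][l['pixels']].mean(0)); 
cv2.imwrite('pics/e.png',d['img'][:,:,::-1])
E
```

```text
time_s: 11.45
position: [0.4737, -0.0418, 0.253]
tcp_rot: [[-0.855, 0.519, -0.003], [0.519, 0.855, 0.001], [0.003, -0.001, -1.0]]
force: [0.4, -0.3, 0.6]
opening: 0.677
grasp_force: 0.0
time_s: 12.25
position: [0.5372, 0.2688, 0.2525]
tcp_rot: [[-0.857, 0.515, -0.003], [0.515, 0.857, -0.001], [0.002, -0.003, -1.0]]
force: [0.9, -0.0, -0.7]
opening: 0.7
grasp_force: 0.0
time_s: 12.45
position: [0.5368, 0.2679, 0.2526]
tcp_rot: [[-0.858, 0.513, -0.003], [0.513, 0.858, -0.002], [0.002, -0.003, -1.0]]
force: [-0.0, -0.8, -0.5]
opening: 0.7
grasp_force: 0.0
[151.1, 261.2] 0.85 [0.52206315 0.28655371 0.        ]
[19.0, 302.4] 0.71 [0.40808281 0.41304598 0.        ]
[249.5, 108.7, 28.3, 87.4] 0.87 [116.97834758 116.14188034 118.45356125]
[105.8, 36.7, 95.2, 43.2] 0.82 [204.11891063  63.81319524  61.37629459]
[264.4, 0.0, 79.5, 41.2] 0.8 [ 47.41346154 123.93482906 121.42147436]
```

View pics/e.png

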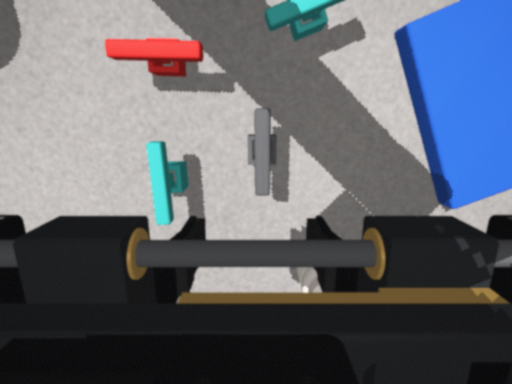

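The wrist view shows the dark key's bar along column ~262, rows 109–194. I'll get its precise centre and angle.

Run:
```python
from h import *
s=read_state();d=capture('wrist');T=wT(d,s)
m=trace('wrist','key')[0]; px=m['pixels']; print(m['bbox'])
for r in range(106,198,8):
    c=np.where(px[r])[0]; print(r,(c.min(),c.max()) if len(c) else None)
rows=[r for r in list(range(114,132))+list(range(172,190)) if px[r].any()]
f=np.polyfit(rows,[np.where(px[r])[0].mean() for r in rows],1);print(f)
rr=np.where(px.any(1))[0]
a,b=[onz(ray(d,(r,np.polyval(f,r)),T),.07) for r in (rr.min()-.5,rr.max()+.5)]
print(a,b,np.linalg.norm(a-b),(a+b)/2,np.degrees(np.arctan2(*(a-b)[[1,0]])))
k=(a+b)/2; R=s['tcp_rot'];print('tool delta cm',100*(R.T@(np.r_[k[:2],.064]-s['position'])))
v=R.T@(a-b);print('bar dev from tool x deg',np.degrees(np.arctan2(v[1],v[0])))
```

```text
[249.8, 109.7, 27.6, 85.0]
106 None
114 (np.int64(255), np.int64(271))
122 (np.int64(255), np.int64(272))
130 (np.int64(255), np.int64(271))
138 (np.int64(248), np.int64(276))
146 (np.int64(249), np.int64(275))
154 (np.int64(249), np.int64(275))
162 (np.int64(249), np.int64(275))
170 (np.int64(257), np.int64(269))
178 (np.int64(256), np.int64(269))
186 (np.int64(256), np.int64(270))
194 None
[-2.80044807e-03  2.63424268e+02]
[0.47432158 0.31497012 0.07      ] [0.55908611 0.26433027 0.07      ] 0.09873915248904261 [0.51670385 0.2896502  0.07      ] 149.14514777852673
tool delta cm [ 2.93208583  0.99222392 18.96595511]
bar dev from tool x deg -0.20010136386020883
```

```bash
python3 -m jog '[{"tx":2.9,"ty":0.95,"tz":0,"roll":0,"jaw":0.7},{"tx":0,"ty":0,"tz":4,"roll":0,"jaw":0.7},{"tx":0,"ty":0,"tz":4,"roll":0,"jaw":0.7},{"tx":0,"ty":0,"tz":4,"roll":0,"jaw":0.7},{"tx":0,"ty":0,"tz":4,"roll":0,"jaw":0.7},{"tx":0,"ty":0,"tz":2.3,"roll":0,"jaw":0.7},{"tx":0,"ty":0,"tz":0.3,"roll":0,"jaw":0.7},{"tx":0,"ty":0,"tz":0,"roll":0,"jaw":0.7}]'; python3 -m jog '[{"tx":0,"ty":0,"tz":0.2,"roll":0,"jaw":0},{"tx":0,"ty":0,"tz":0,"roll":0,"jaw":0},{"tx":0,"ty":0,"tz":0,"roll":0,"jaw":0},{"tx":0,"ty":0,"tz":0,"roll":0,"jaw":0},{"tx":0,"ty":0,"tz":0,"roll":0,"jaw":0},{"tx":0,"ty":0,"tz":0,"roll":0,"jaw":0},{"tx":0,"ty":0,"tz":0,"roll":0,"jaw":0}]'
```

```text
time_s: 13.5
position: [0.5179, 0.2899, 0.0685]
tcp_rot: [[-0.857, 0.516, -0.001], [0.516, 0.857, -0.0], [0.0, -0.001, -1.0]]
force: [-0.1, 0.3, 0.3]
opening: 0.7
grasp_force: 0.0
time_s: 14.2
position: [0.5174, 0.2904, 0.0665]
tcp_rot: [[-0.857, 0.515, -0.001], [0.515, 0.857, -0.0], [0.0, -0.001, -1.0]]
force: [-0.2, -0.4, 1.2]
opening: 0.204
grasp_force: 29.9
```

```bash
python3 -m jog '[{"tx":0,"ty":0,"tz":-2,"roll":0,"jaw":0},{"tx":0,"ty":0,"tz":-4,"roll":0,"jaw":0},{"tx":0,"ty":0,"tz":-4,"roll":0,"jaw":0},{"tx":0,"ty":0,"tz":-4,"roll":0,"jaw":0},{"tx":0,"ty":0,"tz":-4,"roll":0,"jaw":0},{"tx":0,"ty":0,"tz":-3.5,"roll":0,"jaw":0}]'; python3 -m jog '[{"tx":-3.65,"ty":-2.2,"tz":0,"roll":0,"jaw":0},{"tx":-3.65,"ty":-2.2,"tz":0,"roll":0,"jaw":0},{"tx":-3.65,"ty":-2.2,"tz":0,"roll":0,"jaw":0},{"tx":-3.65,"ty":-2.2,"tz":0,"roll":0,"jaw":0},{"tx":-3.65,"ty":-2.2,"tz":0,"roll":0,"jaw":0},{"tx":-3.65,"ty":-2.2,"tz":0,"roll":0,"jaw":0},{"tx":-3.65,"ty":-2.2,"tz":0,"roll":0,"jaw":0},{"tx":-3.4,"ty":-2,"tz":0,"roll":0,"jaw":0}]'
python3 -m jog '[{"tx":0,"ty":0,"tz":0,"roll":0,"jaw":0},{"tx":0,"ty":0,"tz":0,"roll":0,"jaw":0},{"tx":0,"ty":0,"tz":0,"roll":0,"jaw":0}]'
python3 - <<'E'
from h import *
import cv2
s=read_state()
d=capture('wrist');T=wT(d,s);np.savez('ws',img=d['img'],T=T)
for t,z in [('spindle',.13),('spindle_top',.16)]:
  for l in landmark_of('wrist',t)[:2]: print(t,l['point'],l['p'],onz(ray(d,l['point'],T),z))
p=proj(d,(.616,-.031,.15),T);print(p)
r,c=np.clip(p.astype(int),40,[343,471]); 
cv2.imwrite('pics/f.png',np.hstack([cv2.resize(d['img'],(400,300)),cv2.resize(d['img'][r-38:r+37,c-50:c+50],(400,300),interpolation=cv2.INTER_CUBIC)])[:,:,::-1]);print(r-38,c-50)
E
```

```text
time_s: 14.8
position: [0.5173, 0.2905, 0.2829]
tcp_rot: [[-0.857, 0.515, -0.0], [0.515, 0.857, 0.0], [0.0, -0.0, -1.0]]
force: [0.8, -0.0, -3.7]
opening: 0.204
grasp_force: 29.9
time_s: 15.6
position: [0.6763, -0.0094, 0.2801]
tcp_rot: [[-0.857, 0.515, -0.002], [0.515, 0.857, 0.001], [0.002, -0.001, -1.0]]
force: [0.4, -0.2, -3.7]
opening: 0.206
grasp_force: 29.9
time_s: 15.9
position: [0.6752, -0.0066, 0.2805]
tcp_rot: [[-0.858, 0.514, -0.003], [0.514, 0.858, 0.001], [0.003, -0.0, -1.0]]
force: [0.6, -0.1, -3.8]
opening: 0.204
grasp_force: 29.9
spindle [146.4, 203.1] 0.63 [ 0.61480374 -0.03110514  0.13      ]
spindle_top [152.3, 200.8] 0.81 [ 0.61843309 -0.02966526  0.16      ]
[149.55532517 200.15968269]
111 150
```

View pics/f.png

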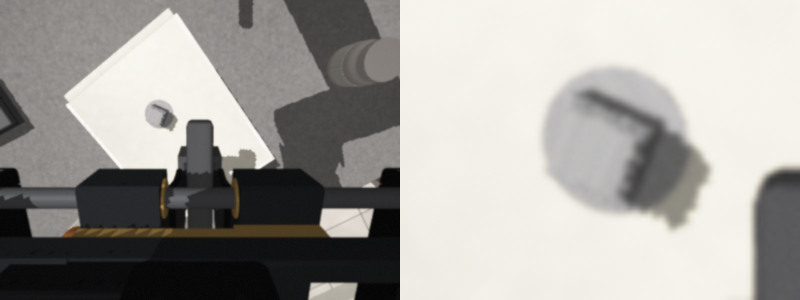

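The crop shows the spindle at about pixel (149,200). Its foot edges are tilted about 20° clockwise from the tool axes, with the shaded faces up and right. I'll map these edges to world and overlay a model to check.

Run:
```python
from h import *
import cv2
z=np.load('ws.npz');img=z['img'];T=z['T']
d=dict(vertical_fov=67.5508,cx=255.4572,cy=190.4809)
W=lambda x,y,h:onz(ray(d,(111+(y-1.5)/4,150+(x-1.5)/4),T),h)
ang=lambda a,b:np.degrees(np.arctan2(*(b-a)[[1,0]]))%90
c=W(260,124,.13)
print('corner',c,'top edge',ang(W(182,92,.13),W(258,120,.13)),'right edge',ang(W(262,128,.13),W(233,206,.13)))
# render fit: dark = side faces toward +x,+y tool ; maximise contrast over pose
g=cv2.cvtColor(img,cv2.COLOR_RGB2GRAY).astype(float);g=cv2.resize(g[111:186,150:250],(400,300),interpolation=cv2.INTER_CUBIC)
def pts(cx,cy,a,h,w):
    R=np.array([[np.cos(a),-np.sin(a)],[np.sin(a),np.cos(a)]])
    return [((lambda p:((p[1]-150)*4+1.5,(p[0]-111)*4+1.5))(proj(d,(*(R@q+[cx,cy]),h),T))) for q in np.array([[-1,-1],[1,-1],[1,1],[-1,1]])*w/2]
best=[]
for a in range(20,72,2):
  for cx in np.arange(.608,.626,.001):
    for cy in np.arange(-.038,-.02,.001):
      f=np.array(pts(cx,cy,np.radians(a),.13,.02)+pts(cx,cy,np.radians(a),.154,.02)+pts(cx,cy,np.radians(a),.16,.015))
      hull=np.zeros((300,400),np.uint8);cv2.fillConvexPoly(hull,cv2.convexHull(f.astype(np.float32)).astype(np.int32),1)
      top=np.zeros((300,400),np.uint8);cv2.fillConvexPoly(top,cv2.convexHull(f[4:].astype(np.float32)).astype(np.int32),1)
      side=(hull==1)&(top==0);ring=(cv2.dilate(hull,np.ones((9,9)))==1)&(hull==0)
      best.append((g[top==1].mean()+.5*g[ring].mean()-1.5*g[side].mean() if side.sum()>20 else -99,a,cx,cy,f))
best.sort(key=lambda b:-b[0])
for b in best[:6]: print(np.round(b[:4],4))
v=cv2.cvtColor(g.clip(0,255).astype(np.uint8),cv2.COLOR_GRAY2BGR);o=v.copy()
for k in range(3): cv2.polylines(o,[best[0][4][4*k:4*k+4].astype(np.int32)],True,[(0,0,255),(0,160,0),(255,0,0)][k])
cv2.imwrite('pics/g.png',np.hstack([v,o]))
```

```text
corner [ 0.6168084  -0.01840852  0.13      ] top edge 38.77876359727336 right edge 36.70154254293597
[ 1.084499e+02  3.800000e+01  6.150000e-01 -3.100000e-02]
[ 1.072362e+02  3.600000e+01  6.150000e-01 -3.100000e-02]
[ 1.06899e+02  3.40000e+01  6.15000e-01 -3.10000e-02]
[ 1.061876e+02  4.000000e+01  6.150000e-01 -3.100000e-02]
[ 1.053096e+02  3.200000e+01  6.150000e-01 -3.100000e-02]
[ 1.051395e+02  3.600000e+01  6.140000e-01 -3.100000e-02]
```

View pics/g.png

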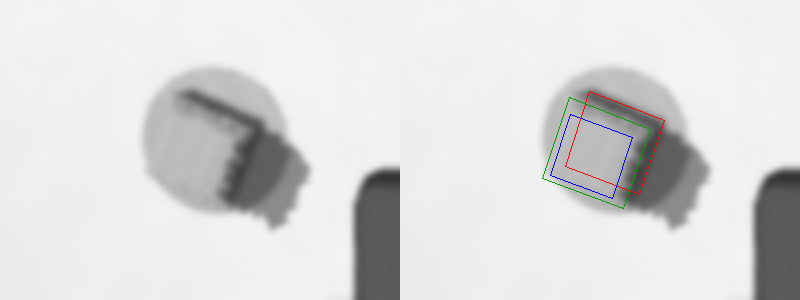

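The overlay fits: centre (0.615, −0.031), angle 38°, so about 32° to lock. Next I align over the spindle.

```bash
python3 -m jog '[{"tx":0,"ty":0,"tz":0,"roll":0.123,"jaw":0},{"tx":0,"ty":0,"tz":0,"roll":0.123,"jaw":0},{"tx":0,"ty":0,"tz":0,"roll":0.123,"jaw":0},{"tx":0.9,"ty":-3.1,"tz":0,"roll":0,"jaw":0},{"tx":0.9,"ty":-3.1,"tz":0,"roll":0,"jaw":0},{"tx":0,"ty":0,"tz":2,"roll":0,"jaw":0},{"tx":0,"ty":0,"tz":2,"roll":0,"jaw":0},{"tx":0,"ty":0,"tz":0,"roll":0,"jaw":0}]'; python3 -m jog '[{"tx":0,"ty":0,"tz":0,"roll":0,"jaw":0},{"tx":0,"ty":0,"tz":0,"roll":0,"jaw":0}]'
python3 - <<'E'
from h import *
s=read_state();R=s['tcp_rot'];print(s['position'],np.degrees(np.arctan2(R[1,0],R[0,0])),s['joint_positions'])
print(100*(R.T@(np.array([.615,-.031,.1965])-s['position'])))
E
```

```text
time_s: 16.85
position: [0.6138, -0.0302, 0.2393]
tcp_rot: [[-0.615, 0.789, -0.006], [0.789, 0.615, 0.001], [0.005, -0.004, -1.0]]
force: [-0.7, 0.8, -2.9]
opening: 0.202
grasp_force: 29.9
time_s: 17.05
position: [0.6172, -0.0311, 0.2428]
tcp_rot: [[-0.615, 0.789, 0.002], [0.789, 0.615, -0.001], [-0.002, 0.002, -1.0]]
force: [0.3, -0.7, -3.4]
opening: 0.208
grasp_force: 29.9
[ 0.61724161 -0.03113904  0.24282487] 127.92254726885692 [-1.32355582e+01  2.95455547e+01  8.31601917e+01  1.88352627e-03
  6.71496784e+01 -5.11589243e+01]
[ 0.15775311 -0.17572197  4.63191254]
```

```bash
python3 -m jog '[{"tx":0,"ty":0,"tz":0,"roll":0,"jaw":0},{"tx":0,"ty":0,"tz":0,"roll":0,"jaw":0},{"tx":0,"ty":0,"tz":0,"roll":0,"jaw":0}]'; python3 -m jog '[{"tx":0.1,"ty":-0.1,"tz":0.5,"roll":0,"jaw":0},{"tx":0,"ty":0,"tz":0.5,"roll":0,"jaw":0},{"tx":0,"ty":0,"tz":0.3,"roll":0,"jaw":0},{"tx":0,"ty":0,"tz":0,"roll":0,"jaw":0},{"tx":0,"ty":0,"tz":0,"roll":0,"jaw":0}]'
python3 - <<'E'
from h import *
import cv2
D={c:capture(c) for c in ['scene','side']}
cv2.imwrite('pics/h.png',np.hstack([cv2.resize(D['scene']['img'][180:255,210:310],(400,300)),cv2.resize(D['side']['img'][130:205,260:360],(400,300))])[:,:,::-1])
s=read_state();print(s['position'])
E
```

```text
time_s: 17.35
position: [0.6166, -0.0315, 0.242]
tcp_rot: [[-0.614, 0.789, 0.001], [0.789, 0.614, -0.0], [-0.001, 0.001, -1.0]]
force: [0.2, -0.4, -3.1]
opening: 0.205
grasp_force: 29.9
time_s: 17.85
position: [0.6149, -0.0313, 0.2283]
tcp_rot: [[-0.614, 0.789, -0.0], [0.789, 0.614, 0.0], [0.0, -0.0, -1.0]]
force: [1.2, 1.0, -3.8]
opening: 0.206
grasp_force: 29.9
[ 0.61506094 -0.031356    0.22863583]
```

View pics/h.png

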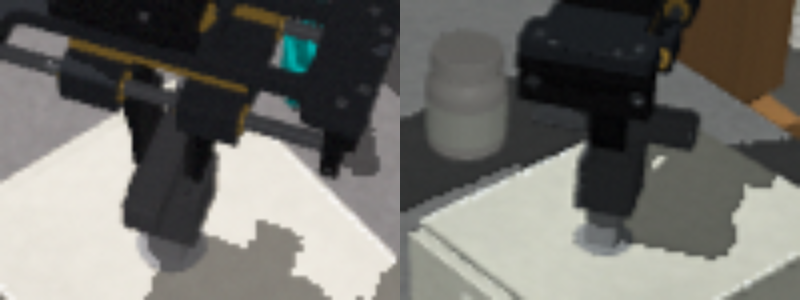

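Both crops show the socket poised right over the spindle, at scene crop (170,240) and side crop (605,220). Descending gently.

```bash
python3 -m jog '[{"tx":0,"ty":0,"tz":0.3,"roll":0,"jaw":0},{"tx":0,"ty":0,"tz":0.3,"roll":0,"jaw":0},{"tx":0,"ty":0,"tz":0.3,"roll":0,"jaw":0}]'; python3 -m jog '[{"tx":0,"ty":0,"tz":0.3,"roll":0,"jaw":0}]'
```

```text
time_s: 18.25
position: [0.6148, -0.0312, 0.2193]
tcp_rot: [[-0.614, 0.789, -0.0], [0.789, 0.614, 0.0], [0.0, -0.0, -1.0]]
force: [0.1, -0.3, -2.8]
opening: 0.205
grasp_force: 29.9
time_s: 18.35
position: [0.6147, -0.0312, 0.2162]
tcp_rot: [[-0.614, 0.789, -0.001], [0.789, 0.614, 0.0], [0.001, -0.0, -1.0]]
force: [0.7, 0.1, -2.9]
opening: 0.207
grasp_force: 29.9
```

```bash
python3 -m jog '[{"tx":0,"ty":0,"tz":0.3,"roll":0,"jaw":0},{"tx":0,"ty":0,"tz":0.4,"roll":0,"jaw":0},{"tx":0,"ty":0,"tz":0.4,"roll":0,"jaw":0},{"tx":0,"ty":0,"tz":0.4,"roll":0,"jaw":0},{"tx":0,"ty":0,"tz":0.3,"roll":0,"jaw":0}]'; python3 -m jog '[{"tx":0,"ty":0,"tz":0.2,"roll":0,"jaw":0},{"tx":0,"ty":0,"tz":0,"roll":0,"jaw":0}]'
```

```text
time_s: 18.85
position: [0.6147, -0.0312, 0.198]
tcp_rot: [[-0.614, 0.789, -0.001], [0.789, 0.614, 0.0], [0.001, -0.0, -1.0]]
force: [-0.6, 0.3, -2.7]
opening: 0.205
grasp_force: 29.9
time_s: 19.05
position: [0.6147, -0.0313, 0.1965]
tcp_rot: [[-0.614, 0.789, -0.0], [0.789, 0.614, 0.0], [0.0, -0.0, -1.0]]
force: [-1.5, 1.1, -1.6]
opening: 0.203
grasp_force: 29.9
```

```bash
python3 -m jog '[{"tx":0,"ty":0,"tz":0.1,"roll":0,"jaw":0},{"tx":0,"ty":0,"tz":0,"roll":0.08,"jaw":0},{"tx":0,"ty":0,"tz":0,"roll":0.08,"jaw":0},{"tx":0,"ty":0,"tz":0,"roll":0.08,"jaw":0},{"tx":0,"ty":0,"tz":0,"roll":0.08,"jaw":0},{"tx":0,"ty":0,"tz":0,"roll":0.08,"jaw":0},{"tx":0,"ty":0,"tz":0,"roll":0.08,"jaw":0}]'; python3 -c "
from h import *
s=read_state();R=s['tcp_rot'];print(np.degrees(np.arctan2(R[1,0],R[0,0])),s['moment'])"
python3 -m jog '[{"tx":0,"ty":0,"tz":0,"roll":0.05,"jaw":0},{"tx":0,"ty":0,"tz":0,"roll":0.05,"jaw":0}]'; python3 -c "
from h import *
s=read_state();R=s['tcp_rot'];print(np.degrees(np.arctan2(R[1,0],R[0,0])),s['moment'])"
```

```text
time_s: 19.75
position: [0.6145, -0.0311, 0.1965]
tcp_rot: [[-0.178, 0.984, -0.0], [0.984, 0.178, -0.0], [0.0, -0.0, -1.0]]
force: [-3.1, 1.7, 3.7]
opening: 0.202
grasp_force: 30.0
100.24270779320403 [0.3075296  0.58276074 0.20615469]
time_s: 19.95
position: [0.6145, -0.0311, 0.1965]
tcp_rot: [[-0.08, 0.997, -0.0], [0.997, 0.08, -0.0], [-0.0, -0.0, -1.0]]
force: [-2.4, 0.6, 2.7]
opening: 0.204
grasp_force: 30.0
94.5845401592671 [0.28621465 0.6205286  0.2359462 ]
```

```bash
for i in 1 ; do python3 -m jog '[{"tx":0,"ty":0,"tz":0,"roll":0.04,"jaw":0},{"tx":0,"ty":0,"tz":0,"roll":0,"jaw":0}]' >/dev/null; python3 -c "
from h import *
s=read_state();R=s['tcp_rot'];print(np.degrees(np.arctan2(R[1,0],R[0,0])),s['moment'],s['force'])"; done;  python3 -m jog '[{"tx":0,"ty":0,"tz":0,"roll":0.04,"jaw":0},{"tx":0,"ty":0,"tz":0,"roll":0,"jaw":0}]' >/dev/null; python3 -c "
from h import *
s=read_state();R=s['tcp_rot'];print(np.degrees(np.arctan2(R[1,0],R[0,0])),s['moment'],s['force'])"
```

```text
92.38271270647013 [0.3113043  0.74824138 0.08958679] [-4.1110682   1.1618735   4.51559371]
90.1134752998595 [0.31752912 0.72955593 0.13610069] [-4.66797472  2.09561479  5.70407583]
```

```bash
python3 -m jog '[{"tx":0,"ty":0,"tz":0,"roll":0.04,"jaw":0},{"tx":0,"ty":0,"tz":0,"roll":0,"jaw":0}]' >/dev/null; python3 -c "
from h import *
s=read_state();R=s['tcp_rot'];print(np.degrees(np.arctan2(R[1,0],R[0,0])),s['moment'],s['force'])";  python3 -m jog '[{"tx":0,"ty":0,"tz":0,"roll":0.04,"jaw":0},{"tx":0,"ty":0,"tz":0,"roll":0,"jaw":0}]' >/dev/null; python3 -c "
from h import *
s=read_state();R=s['tcp_rot'];print(np.degrees(np.arctan2(R[1,0],R[0,0])),s['moment'],s['force'])"
```

```text
87.84028909304003 [0.32966287 0.71647348 0.19120864] [-3.07691727  1.73319664  5.39311347]
85.65329934976839 [0.26047164 0.67899439 0.62488056] [-3.99404229  1.5420638   5.12283622]
```

```bash
python3 -m jog '[{"tx":0,"ty":0,"tz":0,"roll":0.03,"jaw":0},{"tx":0,"ty":0,"tz":0,"roll":0,"jaw":0}]' >/dev/null; python3 -c "
from h import *
s=read_state();R=s['tcp_rot'];print(np.degrees(np.arctan2(R[1,0],R[0,0])),s['moment'],s['force'])"; python3 -m jog '[{"tx":0,"ty":0,"tz":0,"roll":-0.06,"jaw":0},{"tx":0,"ty":0,"tz":0,"roll":0,"jaw":0}]'; python3 -c "
from h import *
s=read_state();R=s['tcp_rot'];print(np.degrees(np.arctan2(R[1,0],R[0,0])),s['moment'],s['force'])"
```

```text
84.0016619292298 [0.23401443 0.73541072 0.81461922] [-4.21352848  2.57647018  6.00225398]
time_s: 21.15
position: [0.6146, -0.0312, 0.1965]
tcp_rot: [[0.046, 0.999, -0.0], [0.999, -0.046, -0.0], [-0.0, -0.0, -1.0]]
force: [-4.4, 1.0, 4.7]
opening: 0.206
grasp_force: 29.9
87.33727906913666 [0.27170499 0.68712062 0.13893044] [-4.4169818   0.98015782  4.70728435]
```

The stop is felt: the moment rose from 0.15 to 0.8 N m. I'll release, rise and check.

```bash
python3 -m jog '[{"tx":0,"ty":0,"tz":0,"roll":0,"jaw":0.3},{"tx":0,"ty":0,"tz":0,"roll":0,"jaw":0.6},{"tx":0,"ty":0,"tz":0,"roll":0,"jaw":0.6},{"tx":0,"ty":0,"tz":0,"roll":0,"jaw":0.6},{"tx":0,"ty":0,"tz":0,"roll":0,"jaw":0.6},{"tx":0,"ty":0,"tz":-1,"roll":0,"jaw":0.6},{"tx":0,"ty":0,"tz":-3,"roll":0,"jaw":0.6},{"tx":0,"ty":0,"tz":-4,"roll":0,"jaw":0.6}]'; python3 -m jog '[{"tx":-3,"ty":0,"tz":-3,"roll":0,"jaw":0.6},{"tx":-3,"ty":0,"tz":0,"roll":0,"jaw":0.6},{"tx":0,"ty":0,"tz":0,"roll":0,"jaw":0.6},{"tx":0,"ty":0,"tz":0,"roll":0,"jaw":0.6}]'
python3 - <<'E'
from h import *
import cv2
s=read_state()
D={c:capture(c) for c in ['wrist','scene','side']};T=wT(D['wrist'],s)
for c in D:
  M=T if c=='wrist' else None
  print(c,'expect origin',proj(D[c],(.615,-.031,.13),M).round(),'bar top centre',proj(D[c],(.615,-.031,.2),M).round(),[(np.round(l['point']).tolist(),round(l['p'],2)) for l in landmark_of(c,'key')[:4]])
  if c!='wrist':print('drawer',[np.round(l['point']).tolist() for l in landmark_of(c,'drawer')[:1]])
px=trace('wrist','key')[0];print(px['bbox'])
cv2.imwrite('pics/i.png',np.vstack([np.hstack([cv2.resize(D['scene']['img'][140:290,180:380],(400,300)),cv2.resize(D['side']['img'][120:270,220:420],(400,300))]),np.hstack([cv2.resize(D['wrist']['img'],(400,300)),cv2.resize(D['wrist']['img'][60:210,160:360],(400,300))])])[:,:,::-1])
E
```

```text
time_s: 21.95
position: [0.6137, -0.0311, 0.275]
tcp_rot: [[0.049, 0.999, -0.005], [0.999, -0.049, 0.001], [0.001, -0.005, -1.0]]
force: [0.4, -0.3, -0.3]
opening: 0.599
grasp_force: 0.0
time_s: 22.35
position: [0.6117, -0.0915, 0.3059]
tcp_rot: [[0.05, 0.999, 0.0], [0.999, -0.05, 0.001], [0.001, 0.0, -1.0]]
force: [0.3, -0.7, -0.9]
opening: 0.593
grasp_force: 0.0
wrist expect origin [125. 255.] bar top centre [127. 255.] [([129.0, 255.0], 0.72), ([135.0, 179.0], 0.47)]
scene expect origin [240. 253.] bar top centre [220. 254.] [([240.0, 255.0], 0.85), ([132.0, 280.0], 0.81), ([199.0, 285.0], 0.64), ([242.0, 256.0], 0.51)]
drawer [[220.0, 228.0]]
side expect origin [189. 310.] bar top centre [166. 312.] [([203.0, 138.0], 0.93), ([204.0, 184.0], 0.8), ([206.0, 234.0], 0.68), ([193.0, 311.0], 0.64)]
drawer [[209.0, 286.0]]
[236.3, 67.1, 39.0, 116.4]
```

View pics/i.png

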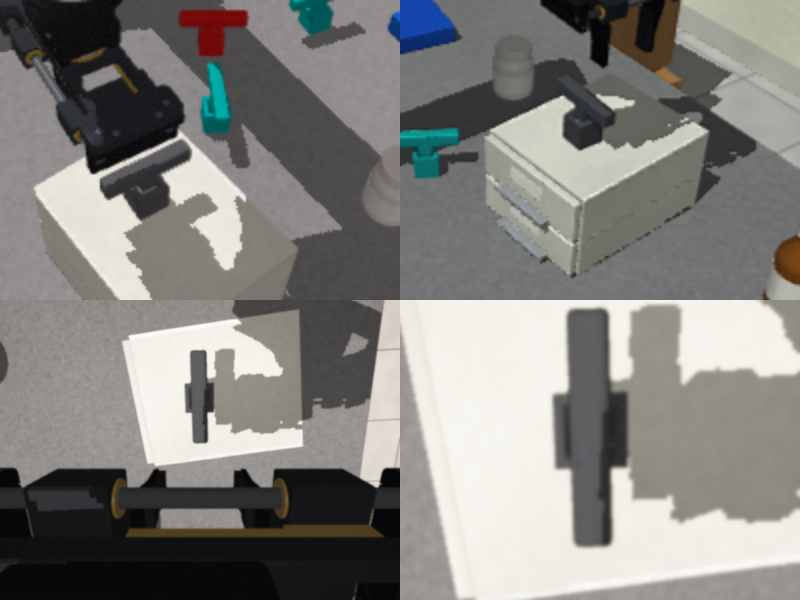

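The key sits fully down, with its origin on the expected foot point in all views. It is turned to the stop, within socket play, the drawer is flush and the bystanders are untouched. Handing in.

```bash
python3 -c "
from rig import *
print(hand_in())"
```

```text
the job is handed in; nothing more can be done
None
```

I pushed the drawer home and flush, seated the T-key on the spindle, turned it clockwise to its stop and left it there, without touching the slide box, bottle or jar; I handed the job in after about 23 s, and no verdict was returned.

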